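Wind the core clamp shut with its loose crank

ROBOT

A 7-joint arm with a two-finger parallel gripper is mounted at the origin on a cart in front of the work surface, level with it; the furniture and walls round the work are solid. World frame = base frame: x ahead of the robot, y to its left, z up, the work surface at z = 0. Lengths are in mm, angles in rad, forces in N, time in s.
With the tool pointing down it reaches from about 425 to 825 mm from the base axis. Payload 3.6 kg.
Tool frame: the origin (TCP) lies midway between the tips of the shut fingers; the grasp point (between the pads) lies 19 mm behind it; z points along the fingers, y is the direction in which the jaws open and shut (so a half turn about z gives the same grasp; the last joint's range is limited). The gripper opens to 93 mm and grips with 3 to 60 N. Pads are 15 mm wide; open, the fingers measure 128 mm over their backs; the gripper's body (75 mm by 188 mm) begins 65 mm behind the grasp point.
Start: joints at [1.256, 0.615, -0.013, 1.423, 0.008, 1.103, -0.04], TCP at [184.511, -623.232, 218.64] pointing down, gripper open.
Joint ranges: [-3.12, 3.12], [-0.3, 2.06], [-1.34, 1.32], [0.26, 2.42], [-1.36, 4.5], [0.01, 1.98], [-2.84, 2.84]. Speed limits (rad/s): [2.79, 2.79, 3.14, 3.14, 3.14, 3.14, 3.14].

INTERFACE

Orientations are given as a rotation vector (axis times angle).
In Python, from bench import * gives the robot as it stands. Calls block until the motion is done:
- move_to(position, orientation): joint-space move of the TCP to a pose.
- move_linear(position, rot=None, rate=150): straight line of the TCP; rot=None keeps the orientation; rate is the mean speed in mm/s.
- set_joints(angles): joint-space move.
- gripper_to(opening, force=None): opening from 0.0 (shut) to 1.0 (fully open); force is the grip in N (None keeps the last); returns when the fingers have stopped.
- wait(seconds).
- inverse_kinematics(position, orientation): joint angles nearest the present ones, or None.
- get_image(name): name is "scene" or "top" or "wrist"; returns a dict with "img" (420x560x3 uint8, red, green, blue), "camera_matrix" (3x3 intrinsics, pixels), "origin" and "orientation" of the camera in the world. Camera axes: x right, y down, z forward; pixel columns grow to the right and rows downward; lengths in mm; the calibration is good to about 2 mm. A picture is of the moment at which its call begins. There is no depth.
A pose or a line that the arm cannot do raises Unreachable and nothing moves.
- job_done(): hands the job in, once; it reports no verdict.
Trained networks look in the newest picture that a camera, given by its name, has taken for a name from the list of things; names that differ only in an ending like _2 or _b are one class to them, and where a whole thing is asked for, a point or a joint stands for the part that bears it (a point fixed in the world has none). Each returns a list of dicts, best first, with "p" (0 to 1); they miss things now and then, are a little off and sometimes report something else, mostly with a low value. They report only what shows in the picture. A call takes as long as a camera call. They do not tell look-alikes from the thing itself.
- outline_of(camera, name): "mask" (420x560 bool, what is visible of it).
- tip_of(camera, name): "position" ([x, y, z] in mm, in world coordinates, good to about 4 mm: a listed point, or the origin of a listed thing).
Readings, each from a call of its own:
- read_t(): time.
- read_joint_pos(): joint angles.
- read_joint_vel(): joint speeds.
- read_joint_efforts(): joint torques, N m.
- read_tcp_pos(): TCP position.
- read_eef_rot(): TCP orientation.
- read_wrist_force(): force on the tool from outside, world axes, zero at the start.
- read_torque(): the same for the moment, N m.
- read_finger_gap(): opening from 0.0 (shut) to 1.0 (fully open).
Only numpy, scipy, OpenCV 4.12 (cv2) and the standard library are available. Lean on these libraries where they do the work, as an engineer would, in place of code of your own. Each camera call takes 0.05 s, during which the arm holds its last target.

TASK

Fit the loose crank handle onto the square shaft end of the core clamp, fully down on its collar, and wind it clockwise (seen from above) until the jaw is home and holds the stone core. Keep the crank seated all the while, draw it up firmly against the stop you feel at the end, with a push of about 10 to 15 N at the knob and never over 20 N, then let go and leave it on the shaft. Leave the other things on the bench where they are.

Things in the scene. Friction and masses are not known exactly. Their poses are not given: they have to be found in the camera images.
- crank_hub (a point): Hub centre of the loose dark steel crank (0.25 to 0.35 kg), 20 mm above its underside. The crank stands upright on this square hub, 32 x 32 x 40 mm, faces along the crank's x and y; the two faces on its +y and -y sides are free to grip. Its x axis points along the arm (14 mm wide, top 36 mm above the hub's underside) to the knob; a 26 mm counterweight ball sits 40 mm out on the -x side.
- crank_socket (a point): Mouth centre of the square socket in the underside of the crank's hub, on the hub's axis: 20 mm wide, 23 mm deep, walls parallel to the hub's faces, a 2.5 mm chamfer at the mouth. Axes as the crank's.
- crank_knob (a point): Centre of the crank's upright black knob, a freely spinning sleeve 22 mm in diameter and 44 mm tall; it lies 60 mm from the hub's axis along the crank's +x and 62 mm above the hub's underside (its foot 40 mm above it). Axes as the crank's.
- shaft_top (a point): Top centre of the clamp's upright 18 x 18 mm square shaft end, flats along this point's x and y; its top 5 mm is stepped in, to 14 mm. The crank fits in any of the four square positions, with some 6 degrees of play either way. Fully seated, the hub's centre is level with this point. The shaft turns clockwise from above to close the clamp, up to its end stop.
- collar (a point): Top centre of the fixed round collar (38 mm in diameter) at the foot of the shaft end, 20 mm below the shaft's top and 56 mm above the bench; the hub's underside rests on it when the crank is seated. The gearbox under it is 84 x 84 mm, its top 50 mm above the bench. The shaft turns against a steady friction of 0.15 N m (some 2.5 N at the knob) and stays where it is left.
- drive_disc (a point): Centre of the flat drive disc at the foot of the square end, level with the collar's top. The disc drives the jaw; the square end sits on it through a stiff sprung coupling that twists 0.083 rad for each N m (0.005 rad for each N of push at the knob); unloaded, their x axes agree.
- jaw (a joint): Closing travel of the clamp's moving jaw in m, driven by the shaft at 10 mm a turn. It starts 23 to 33 mm short of home (2.3 to 3.3 turns); at home, where the stop is met, it reads 0.040. Past that only the shaft twists: the knob gives 0.3 mm for each N. Over the last 4 to 8 mm its sprung pad presses the core with up to 13 N, not felt at the crank.
- jaw_top (a point): Top centre of the moving jaw, 52 mm above the bench; its x axis points along the jaw's travel, towards the core.
- core_centre (a point): Centre of the upright grey stone core, a cylinder 50 mm in diameter and 53 mm tall, standing loose on the clamp's 12 mm base plate between the jaw's pad and a fixed steel V.
- clamp_origin (a point): The core clamp, fixed to the bench: a base plate 262 x 100 mm with a grey gearbox at one end. This point lies on the bench under the shaft's axis; its x axis points from the shaft to the core, 140 mm away; the base plate reaches from x = -52 to 210 mm.
- tin: Bystander: round aluminium tin with lid, 59 mm in diameter, 38 mm tall; origin under its centre.
- stopper: Bystander: rubber stopper, 34 mm in diameter, 26 mm tall; origin under its centre.
- pen: Bystander: black marker pen lying on the bench, 133 mm long, 13 mm thick; origin under its centre, long axis x.
- spanner: Bystander: adjustable spanner lying flat, 154 x 41 x 10 mm; origin under its centre, long axis x.
Mind the look-alikes: they are no part of the job. What is shaped like the part that bears core_centre but green or pink is not meant.

How it is judged (in metres and radians):
On the way, in this order (a step that is already met when the one before it is completed fails the run):
1. the crank is fully down on the square shaft end (horizontal distance between crank_hub and shaft_top below 0.004 m and z of crank_hub in the frame of shaft_top below 0.004 m and angle between crank_hub's own z axis and vertical below 0.12 rad), for 0.2 s.
2. the jaw is wound past three quarters of its travel with the crank seated (all of step 1 and value of joint jaw above 0.03 m), for 0.05 s.
3. with the jaw home the crank is drawn up firmly: the square end is twisted by over 0.04 rad against its drive disc, which takes a push of about 8 N at the knob (value of joint jaw above 0.0394 m and angle between the x axis of shaft_top and the x axis of drive_disc, either way round above 0.04 rad and z of crank_hub in the frame of shaft_top below 0.006 m), for 0.1 s.
At the end, for the whole second after the job is handed in: The crank is seated on the shaft (hub centre within 4 mm of the shaft top's axis and height, upright within 0.12 rad), at rest and released; the jaw is home (within 0.6 mm of its stop at 0.040, i.e. the crank within 20 degrees of the felt stop), its pad pressing the upright core with over 3 N (all of step 1 and value of joint jaw above 0.0394 m and contact force between core and jaw above 3 N and angle between core_centre's own z axis and vertical below 0.1 rad and linear speed of crank below 0.02 m/s); the robot touches nothing.
It fails at once if the crank comes off the shaft (raised over 10 mm) once the winding is under way (value of joint jaw above 0.0195 m and z of crank_hub in the frame of shaft_top above 0.01 m).
It fails at once if the crank is forced: the square end is twisted by over 0.13 rad against its drive disc, which takes a push of about 26 N at the knob (angle between the x axis of shaft_top and the x axis of drive_disc, either way round above 0.13 rad).
It fails at once if a bystander is moved more than 30 mm (distance of any of tin, stopper, pen, spanner from where it was at the start of the episode above 0.03 m).
It also fails if it takes over 72 s, if anything falls off the work surface, if the arm or the gripper's body presses on something with over 40 N, if the wrist force passes 120 N, or if a joint passes its speed limit or range.

## Working session

There is one attempt and no reset: what is moved stays moved. The work goes in short steps, each a Python script; the robot and the scene stay as the last script left them, time stands still between calls to the robot, and variables do not carry over. Pictures are saved under pics/ and viewed, and the job is handed in when it is done.

```bash
mkdir -p pics; ls; python3 - <<'E'
from bench import *
import cv2
for c in ["scene","top","wrist"]:
    d=get_image(c); cv2.imwrite(f"pics/a_{c}.png",d["img"][:,:,::-1])
    print(c,d["origin"],d["orientation"],d["camera_matrix"])
    for n in ["crank_hub","crank_knob","crank_socket","shaft_top","collar","jaw_top","core_centre","clamp_origin","tin","stopper","pen","spanner"]:
        r=tip_of(c,n); print(n,[(round(x["p"],2),[round(float(v)) for v in x["position"]]) for x in r[:3]])
print(read_t(), read_joint_pos(), read_tcp_pos(), read_eef_rot())
E
```

```text
pics
scene [-147.51767721  424.99839303  831.93396166] [-1.17644084  2.23855011 -1.04054973] [[534.12202707   0.         287.44786733]
 [  0.         534.12202707 211.25919445]
 [  0.           0.           1.        ]]
crank_hub [(0.71, [501, -348, 19])]
crank_knob [(0.61, [559, -335, 62])]
crank_socket [(0.96, [495, -348, 0])]
shaft_top [(0.61, [554, -150, 80])]
collar [(0.81, [557, -150, 55]), (0.26, [687, -128, 37])]
jaw_top [(0.76, [619, -140, 57])]
core_centre [(0.92, [690, -125, 36]), (0.83, [645, -269, 28]), (0.68, [775, -271, 30])]
clamp_origin [(0.62, [552, -150, -2])]
tin [(0.92, [698, -359, 2])]
stopper [(0.7, [442, 69, 0])]
pen [(0.55, [428, -64, 2])]
spanner [(0.74, [454, 199, -2]), (0.5, [498, -350, 2])]
top [ 496.15089996  -85.2204796  1033.16643235] [-2.12442105  2.16940759 -0.10299022] [[388.20034387   0.         277.8627539 ]
 [  0.         388.20034387 206.81407834]
 [  0.           0.           1.        ]]
crank_hub [(0.62, [501, -347, 19])]
crank_knob [(0.77, [557, -336, 62]), (0.75, [698, -359, 1]), (0.37, [554, -154, 4])]
crank_socket [(0.57, [500, -350, 4])]
[... 217 characters left out ...]
, -152, 4])]
tin [(0.66, [700, -362, 1]), (0.43, [442, 70, 4])]
stopper [(0.67, [440, 69, 2])]
pen [(0.73, [432, -62, 2])]
spanner [(0.74, [456, 197, -2])]
wrist [ 256.35838559 -604.03031708  384.69597046] [ 2.33478954 -1.74450683 -0.23820233] [[299.05994366   0.         277.60096299]
 [  0.         299.05994366 208.08591143]
 [  0.           0.           1.        ]]
crank_hub []
crank_knob []
crank_socket []
shaft_top []
collar []
jaw_top []
core_centre []
clamp_origin []
tin []
stopper []
pen []
spanner []
1.95 [ 1.25650068  0.61488742 -0.01259123  1.42343308  0.00811184  1.10340205
 -0.04041771] [ 184.49717193 -623.21884383  218.63742664] [-3.10903670e+00 -4.50533822e-01 -1.09062275e-05]
```

View pics.

View pics/a_scene.png

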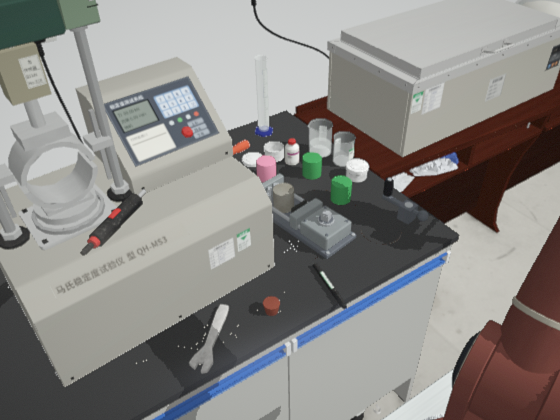

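View pics/a_top.png

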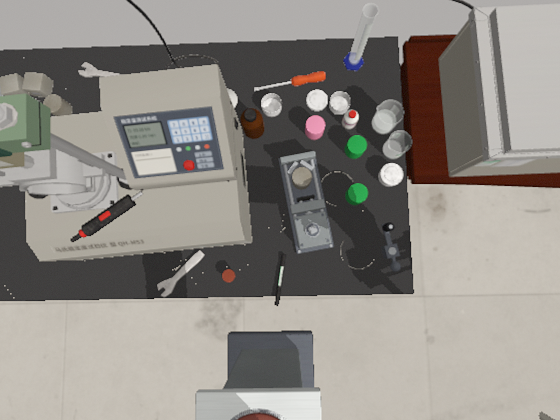

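```bash
cat > h.py <<'E'
from bench import *
import numpy as np, cv2
from scipy.spatial.transform import Rotation as R
def down(yaw_y):
    "tool pointing down, tool y axis at heading yaw_y"
    phi=(yaw_y+np.pi/2)/2
    v=np.pi*np.array([np.cos(phi),np.sin(phi),0])
    return v
def proj(d,P):
    Rm=R.from_rotvec(d["orientation"]).as_matrix()
    c=(np.atleast_2d(P)-d["origin"])@Rm
    K=d["camera_matrix"]
    return np.c_[K[0,0]*c[:,0]/c[:,2]+K[0,2],K[1,1]*c[:,1]/c[:,2]+K[1,2]]
def back(d,uv,z):
    Rm=R.from_rotvec(d["orientation"]).as_matrix();K=d["camera_matrix"]
    uv=np.atleast_2d(uv)
    r=np.c_[(uv[:,0]-K[0,2])/K[0,0],(uv[:,1]-K[1,2])/K[1,1],np.ones(len(uv))]@Rm.T
    o=np.array(d["origin"]);return o+r*((z-o[2])/r[:,2])[:,None]
def save(d,name,roi=None,s=1):
    im=d["img"][:,:,::-1]
    if roi: im=im[roi[1]:roi[3],roi[0]:roi[2]]
    cv2.imwrite("pics/"+name,cv2.resize(im,None,fx=s,fy=s,interpolation=cv2.INTER_CUBIC))
E
python3 - <<'E'
from h import *
import pickle
w=dict(o=np.array([256.35838559,-604.03031708,384.69597046]),r=[2.33478954,-1.74450683,-0.23820233])
T=R.from_rotvec([-3.10903670,-0.450533822,0]); t=np.array([184.5,-623.22,218.64])
print("cam offset tool",T.inv().apply(w["o"]-t), (T.inv()*R.from_rotvec(w["r"])).as_matrix().round(3))
print(T.as_matrix().round(2))
for yaw in np.deg2rad([-90,-73,-60,-30,0,11,30,60,90,101,120]):
    for p in ([500,-348,150],[553,-150,150],[553,-90,105],[613,-150,105],[553,-210,105]):
        q=inverse_kinematics(p,down(yaw)); print(round(np.rad2deg(yaw)),p,None if q is None else np.round(q,2))
d=get_image("scene"); save(d,"b1.png",(240,150,460,290),3.6)
d=get_image("top"); save(d,"b2.png",(260,140,420,280),5)
E
```

```text
cam offset tool [  74.35167456    1.98403371 -166.05525868] [[-0.    -0.963 -0.268]
 [ 1.    -0.     0.   ]
 [-0.    -0.268  0.963]]
[[ 0.96  0.28 -0.  ]
 [ 0.28 -0.96  0.  ]
 [ 0.   -0.   -1.  ]]
-90 [500, -348, 150] [ 0.55  0.62  0.04  1.63 -0.03  0.89 -0.97]
-90 [553, -150, 150] [ 0.25  0.57 -0.03  1.74  0.02  0.83 -1.37]
-90 [553, -90, 105] [ 0.13  0.61 -0.01  1.82  0.01  0.71 -1.45]
-90 [613, -150, 105] [ 0.21  0.7  -0.01  1.61  0.01  0.83 -1.38]
-90 [553, -210, 105] [ 0.32  0.65  0.    1.73 -0.    0.76 -1.24]
-73 [500, -348, 150] [ 0.59  0.62 -0.03  1.63  0.02  0.89 -0.72]
-73 [553, -150, 150] [ 0.3   0.57 -0.11  1.74  0.08  0.84 -1.12]
-73 [553, -90, 105] [ 0.18  0.61 -0.08  1.81  0.07  0.72 -1.22]
-73 [613, -150, 105] [ 0.26  0.71 -0.09  1.61  0.08  0.83 -1.14]
-73 [553, -210, 105] [ 0.37  0.65 -0.06  1.73  0.06  0.76 -1.  ]
-60 [500, -348, 150] [ 0.62  0.62 -0.08  1.63  0.06  0.89 -0.53]
-60 [553, -150, 150] [ 0.33  0.58 -0.17  1.73  0.12  0.84 -0.94]
-60 [553, -90, 105] [ 0.21  0.62 -0.14  1.81  0.13  0.72 -1.04]
-60 [613, -150, 105] [ 0.29  0.71 -0.15  1.6   0.13  0.84 -0.
[... 1930 characters left out ...]
10, 105] [ 0.74  0.75 -0.7   1.71  0.59  0.9   1.36]
101 [500, -348, 150] [ 1.02  0.74 -0.78  1.62  0.58  1.03  1.82]
101 [553, -150, 150] [ 0.7   0.68 -0.78  1.72  0.57  0.97  1.46]
101 [553, -90, 105] [ 0.58  0.72 -0.75  1.8   0.63  0.87  1.29]
101 [613, -150, 105] [ 0.62  0.82 -0.76  1.59  0.64  0.99  1.43]
101 [553, -210, 105] [ 0.76  0.76 -0.74  1.71  0.62  0.92  1.53]
120 [500, -348, 150] [ 1.17  0.89 -1.15  1.61  0.85  1.22  1.93]
120 [553, -150, 150] [ 0.86  0.84 -1.15  1.72  0.83  1.16  1.56]
120 [553, -90, 105] [ 0.76  0.9  -1.15  1.8   0.93  1.1   1.36]
120 [613, -150, 105] [ 0.78  0.98 -1.15  1.59  0.95  1.22  1.53]
120 [553, -210, 105] [ 0.94  0.94 -1.15  1.71  0.94  1.15  1.6 ]
```

View zooms.

View pics/b1.png

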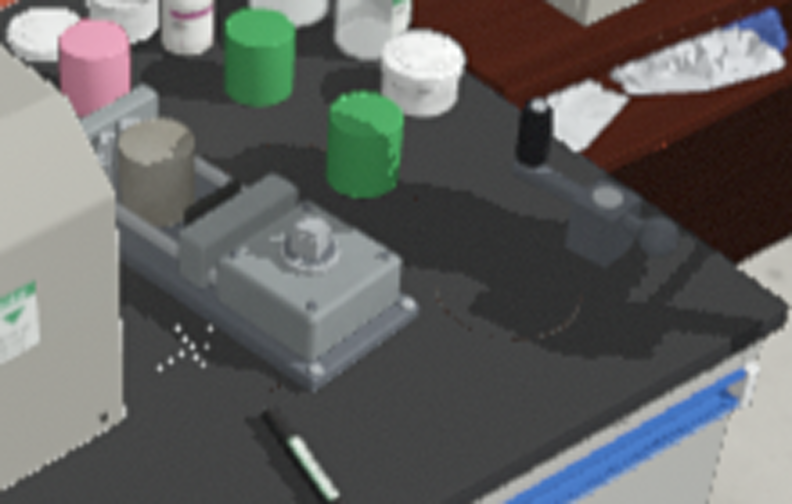

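View pics/b2.png

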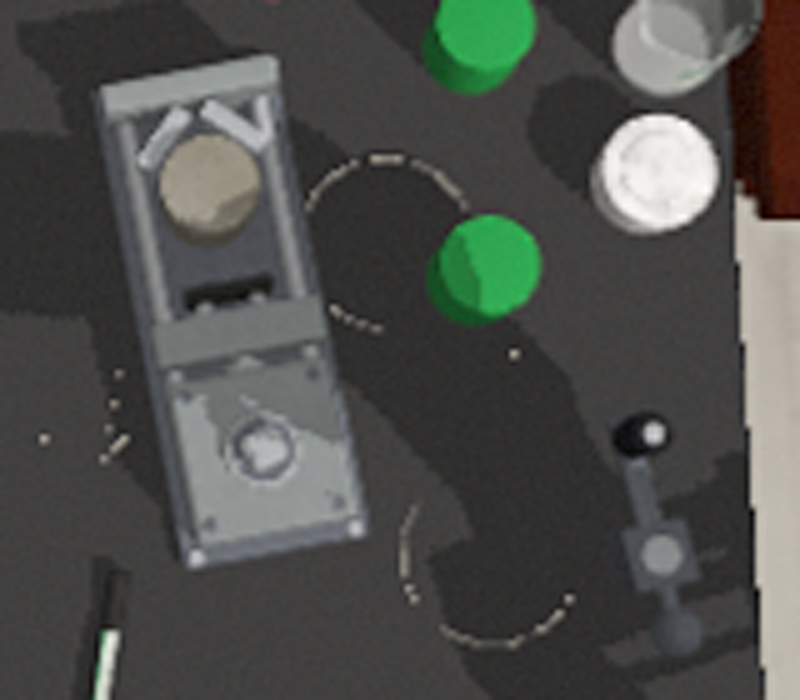

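```bash
python3 - <<'E'
from h import *
yaw=np.deg2rad(-79)
move_to([545,-152,190],down(yaw)); print(read_t())
d=get_image("wrist"); save(d,"c1.png",None,1.4)
np.save("c1.npy",d,allow_pickle=True)
for n in ["shaft_top","collar","clamp_origin","jaw_top","core_centre"]:
    r=tip_of("wrist",n); print(n,[(round(x["p"],2),[round(float(v),1) for v in x["position"]]) for x in r[:3]])
print(proj(d,[[553,-150,76],[553,-150,56]]))
print(read_tcp_pos(),read_t())
E
```

```text
4.1833
shaft_top []
collar [(0.91, [557.1, -145.9, 58.3]), (0.2, [698.5, -358.9, -0.9])]
clamp_origin []
jaw_top [(0.65, [614.0, -138.6, 51.4])]
core_centre [(0.93, [643.2, -267.6, 22.8]), (0.79, [691.5, -124.4, 39.7])]
[[273.35971159 195.7793717 ]
 [273.60541056 191.31667332]]
[ 544.91546131 -152.50320051  189.97687002] 4.4833
```

View pics/c1.png

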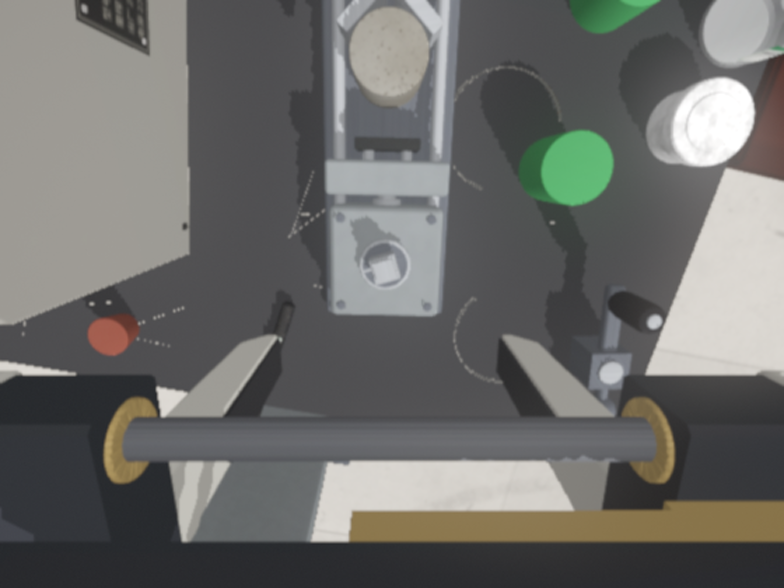

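```bash
python3 - <<'E'
from h import *
d=np.load("c1.npy",allow_pickle=True).item()
save(d,"c2.png",(225,140,325,230),8)
E
```

```text
(no output)
```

View pics/c2.png

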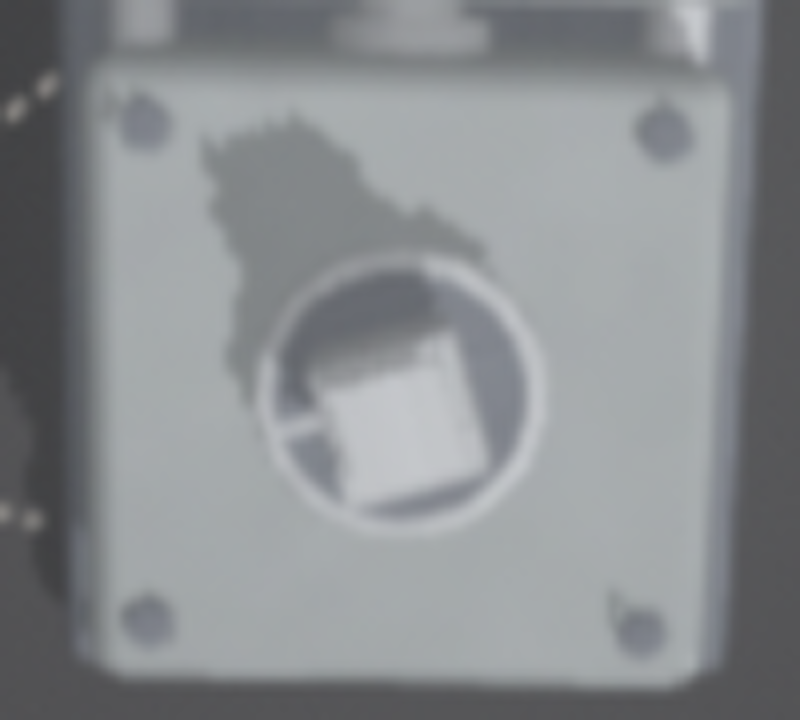

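```bash
python3 - <<'E'
from h import *
d=np.load("c1.npy",allow_pickle=True).item()
f=lambda p:np.array(p)/8+[225,140]-0.44
print("collar c",back(d,f([403,393]),56))
c=back(d,f([[325,395],[348,507],[490,467],[462,360]]),76)
print(c.round(1),c.mean(0)); 
for i in range(4):
    v=c[(i+1)%4]-c[i];print(np.linalg.norm(v),np.rad2deg(np.arctan2(v[1],v[0])))
g=back(d,f([[110,675],[690,685],[730,85],[85,70]]),50);print(g.round(1),g.mean(0))
for i in range(4):
    v=g[(i+1)%4]-g[i];print(np.linalg.norm(v),np.rad2deg(np.arctan2(v[1],v[0])))
E
```

```text
collar c [[ 555.96015648 -150.82832329   56.        ]]
[[ 558.1 -141.1   76. ]
 [ 545.1 -146.3   76. ]
 [ 553.2 -162.2   76. ]
 [ 565.4 -156.3   76. ]] [ 555.42608424 -151.47064085   76.        ]
14.06230760562089 -158.39495277593912
17.84250440063199 -62.98901873494642
13.526701482931994 25.50862256951436
16.879080235357748 115.38918603789736
[[ 509.2 -119.4   50. ]
 [ 522.5 -196.5   50. ]
 [ 601.3 -184.1   50. ]
 [ 587.9 -104.    50. ]] [ 555.24160198 -151.03503915   50.        ]
78.23215180861287 -80.22528911463172
79.80619229129873 8.924494191687621
81.21951894433654 99.52088883989914
80.1774704438134 -168.93719037964993
```

```bash
python3 - <<'E'
from h import *
yaw=np.deg2rad(-79)
move_to([480,-351,180],down(yaw)); print(read_t())
d=get_image("wrist"); save(d,"d1.png",None,1.4); save(d,"d2.png",(210,70,350,260),4)
np.save("d1.npy",d,allow_pickle=True)
for n in ["crank_hub","crank_knob","crank_socket"]:
    r=tip_of("wrist",n); print(n,[(round(x["p"],2),[round(float(v),1) for v in x["position"]]) for x in r[:3]])
print(read_tcp_pos(),read_t())
E
```

```text
5.3333
crank_hub [(0.78, [500.5, -350.9, 21.0])]
crank_knob [(0.86, [557.8, -338.0, 61.6])]
crank_socket [(0.8, [498.4, -350.7, -0.3])]
[ 481.58432542 -348.53783807  180.21949353] 5.5333
```

View pics/d1.png

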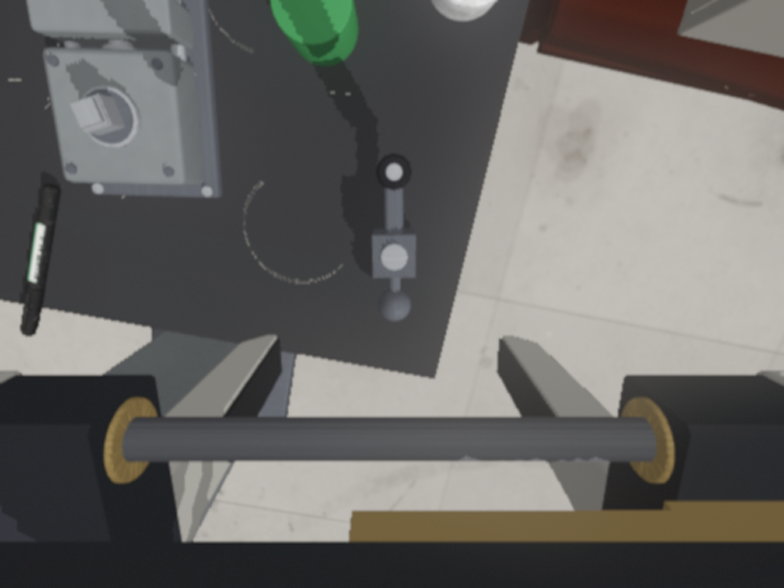

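View pics/d2.png

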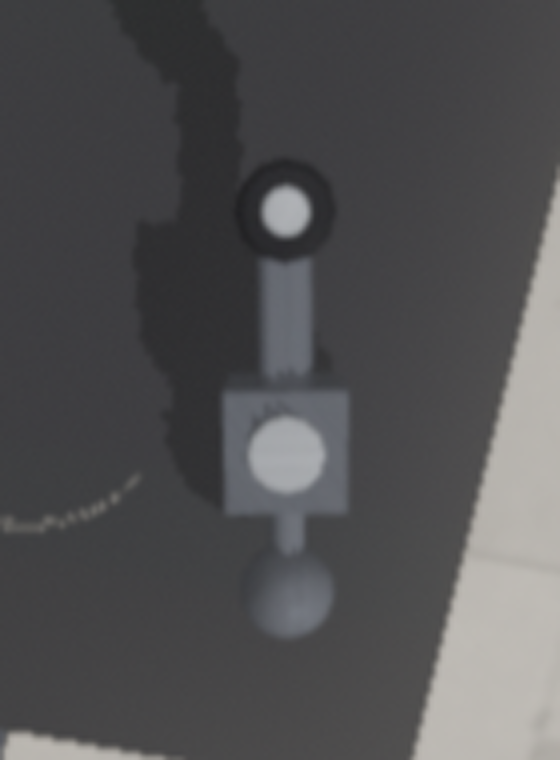

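```bash
python3 - <<'E'
from h import *
d=np.load("d1.npy",allow_pickle=True).item()
f=lambda p:np.array(p)/4+[210,70]-0.4
c=back(d,f([[224,390],[349,390],[349,514],[224,514]]),40)
print(c.round(1),c.mean(0),back(d,f([[286,210]]),84))
k=back(d,f([[286,210]]),84)[0]-c.mean(0); print(np.hypot(k[0],k[1]),np.rad2deg(np.arctan2(k[1],k[0])))
v=c[1]-c[0];print(np.linalg.norm(v),np.rad2deg(np.arctan2(v[1],v[0])))
f=lambda p:np.array(p)/1.4
print("shaft", back(d,f([[107,115.5]]),56), read_tcp_pos(), R.from_rotvec(read_eef_rot()).as_matrix().round(3))
E
```

```text
[[ 511.8 -331.9   40. ]
 [ 518.  -363.3   40. ]
 [ 486.1 -370.1   40. ]
 [ 479.7 -337.9   40. ]] [ 498.90890166 -350.80774769   40.        ] [[ 557.77278406 -338.4673813    84.        ]]
60.14350583319685 11.840154894085087
31.986871866398566 -78.85015361443067
shaft [[ 556.10650424 -150.5836538    56.        ]] [ 481.58432542 -348.53783807  180.21949353] [[ 0.981  0.195  0.001]
 [ 0.195 -0.981  0.001]
 [ 0.001 -0.001 -1.   ]]
```

```bash
python3 - <<'E'
from h import *
yaw=np.deg2rad(11.5-90)
move_to([499,-350.8,100],down(yaw)); print(read_tcp_pos(),read_t())
wait(0.3); print(read_tcp_pos(),read_wrist_force())
move_linear([499,-350.8,8],rate=120); wait(0.2); print(read_tcp_pos(),read_t(),read_wrist_force())
d=get_image("wrist"); save(d,"e1.png",None,1.4)
E
```

```text
[ 499.22824355 -349.91764814   99.80084817] 5.9583
[ 499.58062141 -351.59287868  101.87903861] [-0.64687282  0.14738765 -0.11457869]
[ 499.50935289 -351.1730664     8.89418211] 7.375 [ 1.02609025 -0.02593325 -0.17142729]
```

View pics/e1.png

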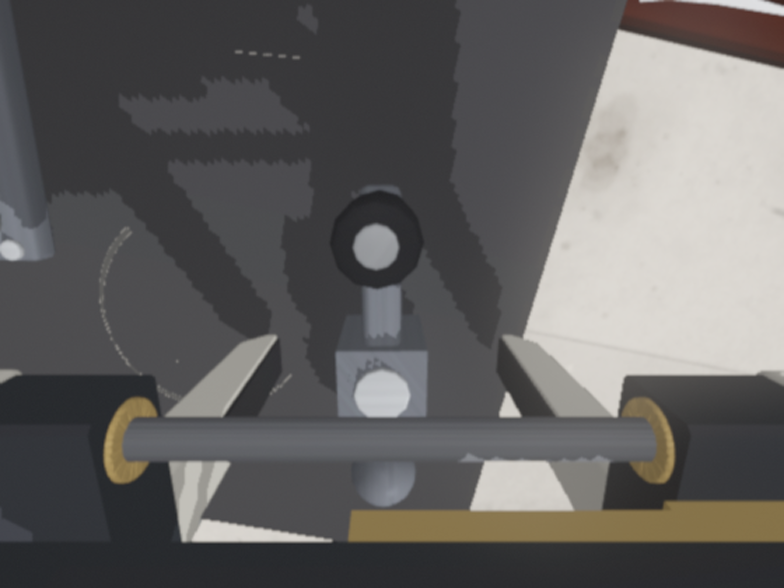

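```bash
python3 - <<'E'
from h import *
gripper_to(0.0,40); print(read_finger_gap(),read_tcp_pos(),read_t())
p=read_tcp_pos(); move_linear([p[0],p[1],120],rate=150); wait(0.2)
print(read_finger_gap(),read_tcp_pos(),read_t(),read_wrist_force(),read_torque())
d=get_image("wrist"); save(d,"f1.png",None,1.4)
d=get_image("scene"); save(d,"f2.png",(240,120,460,290),3.6)
E
```

```text
0.3410740745864609 [ 498.90389045 -350.0994692     7.9775969 ] 8.4
0.34293534231397804 [ 498.32517923 -349.73985807  118.813348  ] 9.5 [ 0.26226314 -0.40487111 -2.73391263] [ 0.01232569 -0.0378126  -0.00783486]
```

View pics/f1.png

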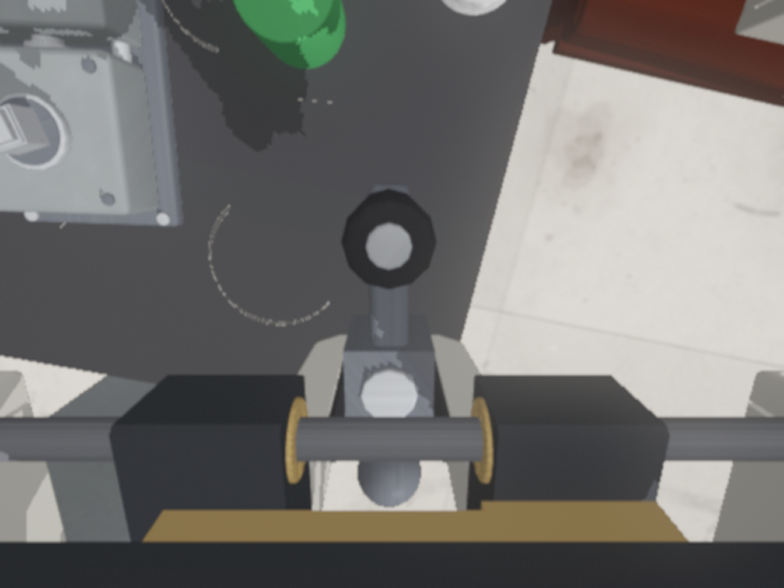

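View pics/f2.png

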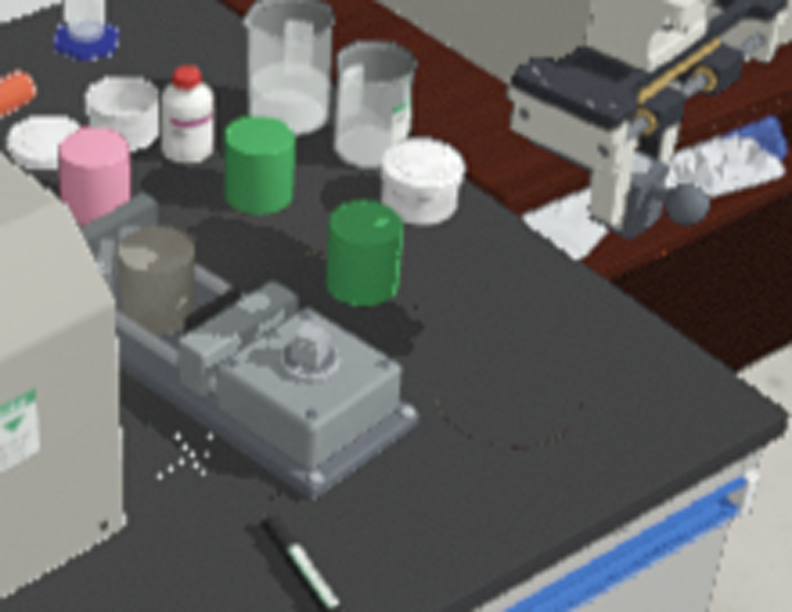

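```bash
python3 - <<'E'
from h import *
yaw=np.deg2rad(26-90)
move_linear([555.7,-150.8,118],rot=down(yaw),rate=200); wait(0.3)
p=read_tcp_pos();print(p,read_t())
d=get_image("wrist"); save(d,"g1.png",None,1.4); np.save("g1.npy",d,allow_pickle=True)
f=lambda p:np.array(p)/1.4
Rt=R.from_rotvec(read_eef_rot()).as_matrix()
print(Rt.round(3))
d2=get_image("top"); save(d2,"g2.png",(270,170,360,250),8); np.save("g2.npy",d2,allow_pickle=True)
d3=get_image("scene"); save(d3,"g3.png",(270,150,390,260),6); np.save("g3.npy",d3,allow_pickle=True)
E
```

```text
[ 555.46863912 -151.65674984  117.97199283] 11.0833
[[ 0.899  0.437 -0.   ]
 [ 0.437 -0.899 -0.   ]
 [-0.     0.    -1.   ]]
```

View pics/g1.png

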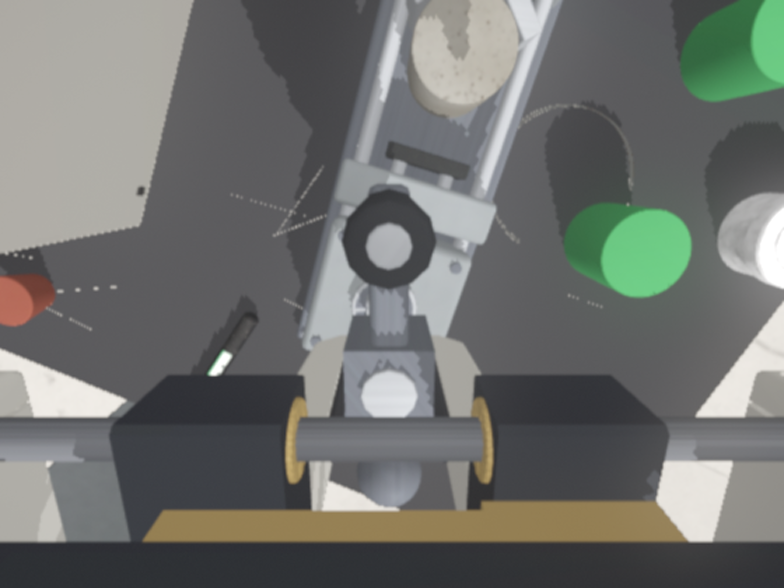

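View pics/g3.png

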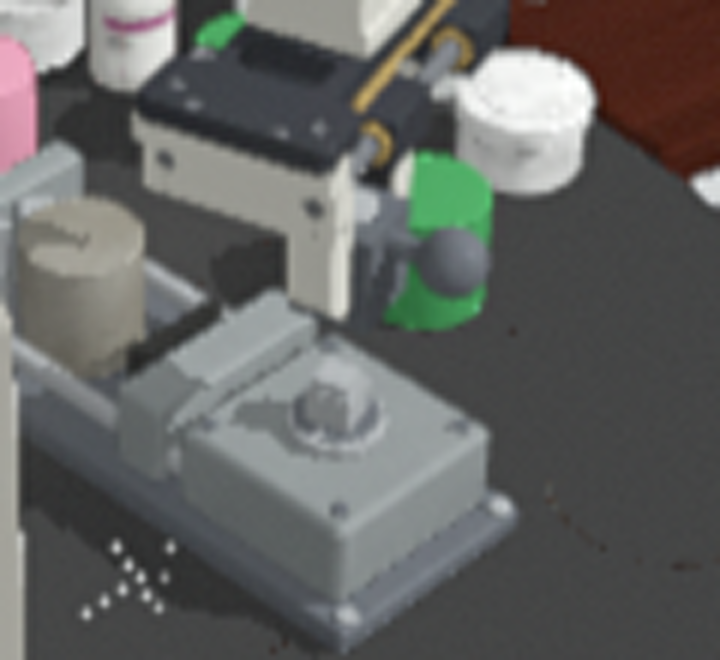

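```bash
python3 - <<'E'
from h import *
d=np.load("g3.npy",allow_pickle=True).item()
print((proj(d,[[555.7,-150.8,76],[555.5,-151.6,110],[555.5,-151.6,150]])-[270,150])*6)
c=np.load("c1.npy",allow_pickle=True).item(); g=np.load("g1.npy",allow_pickle=True).item()
f=lambda p:np.array(p)/1.4
print(back(g,f([[388,246]]),110+84), back(g,f([[389,393]]),110+40), back(g,f([[346,348],[433,348]]),150))
E
```

```text
[[341.80623765 367.19040481]
 [347.42124171 294.37104099]
 [351.77935103 205.74192827]]
[[ 609.47734062 -127.4130262   194.        ]] [[ 555.55649488 -153.90055751  150.        ]] [[ 564.63809283 -132.98374875  150.        ]
 [ 577.75250644 -160.01108096  150.        ]]
```

```bash
python3 - <<'E'
from h import *
tgt=np.array([556.1,-148.7])
off=np.array([0.,0.])
move_linear([*tgt,92],rate=100); wait(0.25); p=read_tcp_pos(); off=tgt-p[:2]; print(p,off,read_wrist_force())
for z in np.arange(88,62,-3.):
    move_linear([*(tgt+off),z],rate=60)
    f=read_wrist_force(); p=read_tcp_pos(); print(z,p.round(1),f.round(1),read_torque().round(2))
    if f[2]>14 or np.hypot(f[0],f[1])>12: break
print(read_t())
d3=get_image("scene"); save(d3,"i3.png",(270,150,390,260),6)
E
```

```text
[ 556.5666488  -148.88629398   92.64741792] [-0.4666488   0.18629398] [ 0.1369862  -0.46811097 -1.61131906]
88.0 [ 555.3 -148.4   87.8] [-0.1  0.1 -2.2] [-0.02  0.07 -0.02]
85.0 [ 555.4 -148.5   84.7] [ 0.5 -0.1 -3. ] [-0.03  0.01  0.02]
82.0 [ 555.5 -148.5   81.7] [-0.3  0.2 -2.4] [ 0.05 -0.03  0.06]
79.0 [ 555.4 -148.5   78.8] [ 0.4 -0.6 -2.6] [ 0.04  0.01 -0.02]
76.0 [ 555.4 -148.5   75.8] [-0.5  0.2 -3.2] [-0.02 -0.05 -0.04]
73.0 [ 555.4 -148.5   72.7] [-0.8  0.1 -2.7] [-0.   -0.04  0.01]
70.0 [ 555.4 -148.4   69.8] [ 0.3  0.9 -1.6] [ 0.02 -0.02  0.03]
67.0 [ 555.4 -148.5   66.8] [ 0.4 -0.7 -2.3] [-0.02 -0.02 -0.04]
64.0 [ 555.7 -148.5   64. ] [ 0.2 -0.7 -2.7] [ 0.01 -0.06 -0.03]
14.1417
```

View pics/i3.png

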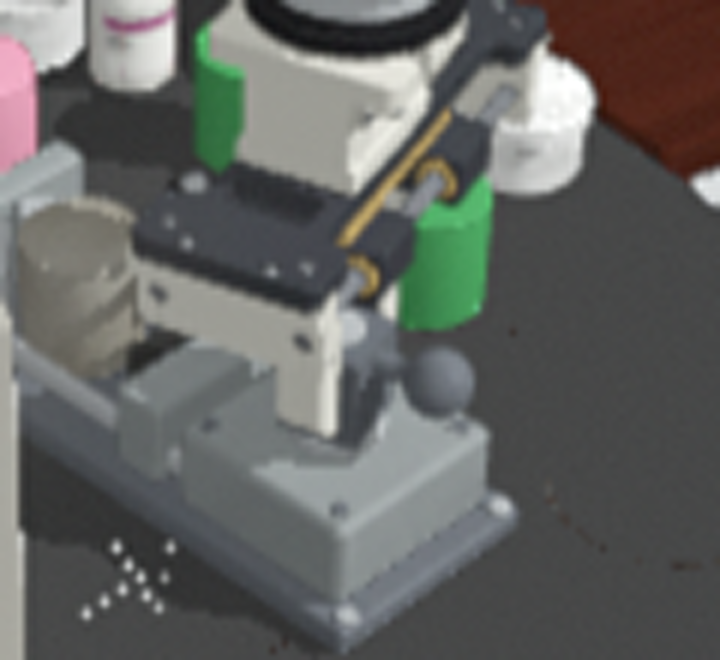

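```bash
python3 - <<'E'
from h import *
p=read_tcp_pos()
for z in (63,62,61):
    move_linear([555.6,-148.5,z],rate=30); f=read_wrist_force(); print(z,read_tcp_pos().round(1),f.round(1))
    if f[2]>6: break
gripper_to(0.6); wait(0.1)
move_linear([555.6,-148.5,110],rate=200)
move_to([515,-170,190],down(np.deg2rad(-64)));wait(0.2)
d=get_image("wrist"); save(d,"j1.png",None,1.4); np.save("j1.npy",d,allow_pickle=True)
for n in ["crank_hub","crank_knob"]:
    r=tip_of("wrist",n); print(n,[(round(x["p"],2),[round(float(v),1) for v in x["position"]]) for x in r[:3]])
d3=get_image("scene"); save(d3,"j3.png",(270,150,390,260),6)
print(read_t(),read_wrist_force())
E
```

```text
63 [ 555.7 -148.5   63.9] [-0.5  0.   6.3]
crank_hub [(0.59, [559.1, -150.5, 74.5])]
crank_knob [(0.78, [608.6, -122.4, 117.8])]
16.4 [0.16809047 0.79029838 0.65776995]
```

View pics/j1.png

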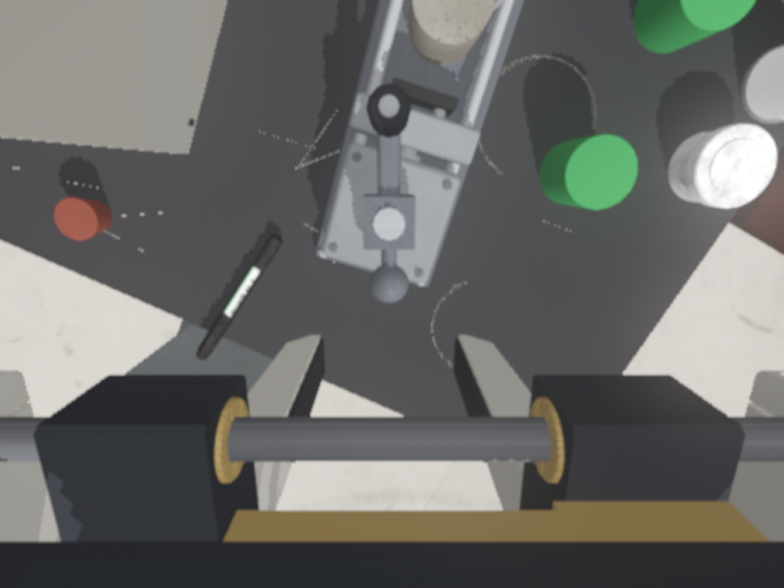

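View pics/j3.png

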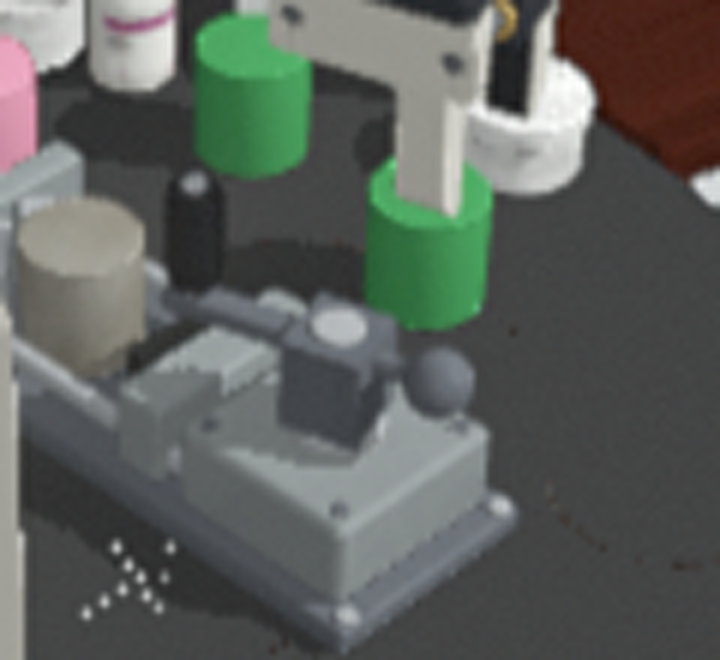

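```bash
python3 - <<'E'
from h import *
d=get_image("scene")
print("bench pt", back(d,[[272,265],[75,378]],0))
P=back(d,[[272,265]],0)[0]
for z in range(60,260,20): print(z,proj(d,[[P[0],P[1],z]]).round())
t=get_image("top")
save(t,"k2.png",(180,100,340,260),4)
save(d,"k1.png",(140,120,340,300),4)
j=np.load("j1.npy",allow_pickle=True).item()
g=lambda p:np.array(p)/1.4
print("hub",back(j,g([[389,224]]),96),"knob",back(j,g([[389,105]]),140), j["origin"])
for yaw in (-90,-120,-150,-165,-180):
  for a in (0,90,180,270):
    q=inverse_kinematics([555+60*np.cos(a*np.pi/180),-149+60*np.sin(a*np.pi/180),103],down(np.deg2rad(yaw))); print(yaw,a,None if q is None else np.round(q,2))
E
```

```text
bench pt [[ 5.49990286e+02  1.80575927e-01 -1.13686838e-13]
 [ 5.15426065e+02  4.40216941e+02  0.00000000e+00]]
60 [[271. 245.]]
80 [[271. 238.]]
100 [[271. 231.]]
120 [[270. 223.]]
140 [[270. 216.]]
160 [[270. 208.]]
180 [[269. 200.]]
200 [[269. 192.]]
220 [[269. 184.]]
240 [[268. 175.]]
hub [[ 555.4966363  -151.14112603   96.        ]] knob [[ 610.23505655 -124.45857967  140.        ]] [ 582.34975807 -138.52610291  354.10530971]
-90 0 [ 0.23  0.71 -0.05  1.6   0.04  0.83 -1.4 ]
-90 90 [ 0.15  0.62 -0.05  1.81  0.05  0.71 -1.49]
-90 180 [ 0.28  0.57 -0.05  1.94  0.04  0.64 -1.36]
-90 270 [ 0.35  0.66 -0.04  1.72  0.04  0.76 -1.28]
-120 0 [ 0.15  0.71  0.09  1.61 -0.08  0.83 -1.82]
-120 90 [ 0.07  0.62  0.08  1.81 -0.07  0.71 -1.9 ]
-120 180 [ 0.2   0.57  0.07  1.94 -0.07  0.64 -1.78]
-120 270 [ 0.27  0.66  0.08  1.73 -0.07  0.76 -1.71]
-150 0 [ 0.07  0.72  0.23  1.61 -0.2   0.84 -2.24]
-150 90 [-0.02  0.63  0.22  1.82 -0.2   0.72 -2.31]
-150 180 [ 0.11  0.57  0.21  1.94 -0.19  0.65 -2.18]
-150 270 [ 0.19  0.67  0.22  1.73 -0.2   0.77 -2.11]
-165 0 [ 0.03  0.73  0.3   1.61 -0.26  0.84 -2.45]
-165 90 [-0.06  0.63  0.28  1.82 -0.25  0.72 -2.52]
-165 180 [ 0.07  0.58  0.28  1.94 -0.25  0.65 -2.38]
-165 270 [ 0.14  0.67  0.29  1.73 -0.26  0.78 -2.32]
-180 0 [-0.01  0.74  0.37  1.61 -0.32  0.85 -2.66]
-180 90 [-0.11  0.64  0.36  1.82 -0.32  0.73 -2.72]
-180 180 [ 0.02  0.59  0.34  1.94 -0.31  0.66 -2.58]
-180 270 [ 0.1   0.68  0.36  1.73 -0.32  0.79 -2.53]
```

View pics/k1.png

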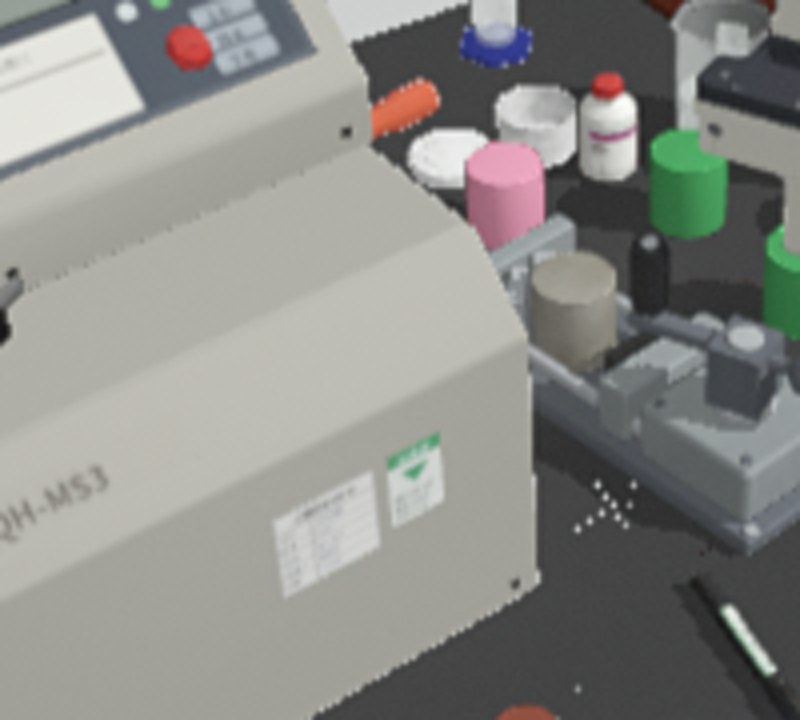

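View pics/k2.png

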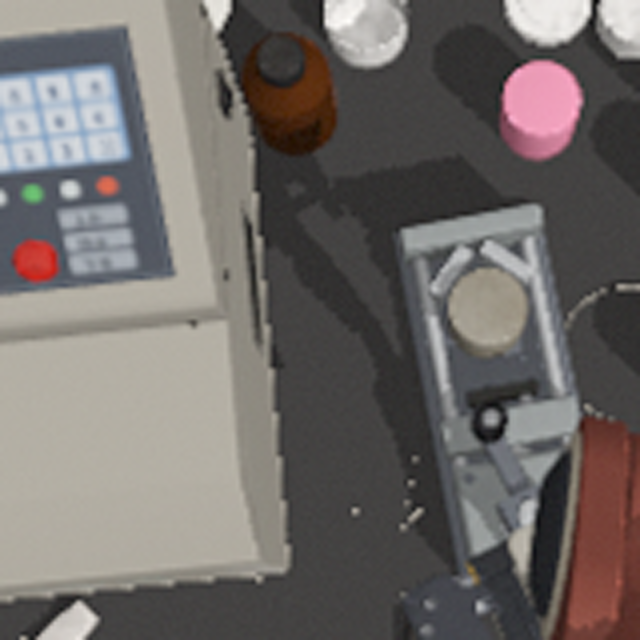

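```bash
cat > w.py <<'E'
from h import *
import json,os
C=np.array([554.9,-149.1]); Z=102.; YAW=np.deg2rad(-160)
def pos(a,r=60): return [C[0]+r*np.cos(a),C[1]+r*np.sin(a),Z]
def ft(a):
    f=read_wrist_force(); t=np.array([np.sin(a),-np.cos(a)]); n=np.array([np.cos(a),np.sin(a)])
    return -f[:2]@t, f[:2]@n, f[2]   # push on knob (cw positive), radial outward force on tool, vertical
def ang():
    p=read_tcp_pos(); return np.arctan2(p[1]-C[1],p[0]-C[0]),np.hypot(p[0]-C[0],p[1]-C[1])
E
python3 - <<'E'
from w import *
a=np.deg2rad(25.9)
move_to([609.2,-122.8,160],down(YAW)); wait(0.2); print(read_tcp_pos(),read_t())
print(inverse_kinematics(pos(np.pi/2),down(YAW)))
save(get_image("wrist"),"l1.png",None,1.4)
p=read_tcp_pos()
move_linear([609.2,-122.8,Z],rate=120); wait(0.15); print(read_tcp_pos(),read_wrist_force())
save(get_image("wrist"),"l2.png",None,1.4)
save(get_image("scene"),"l3.png",(240,120,400,260),5)
print(read_t(),read_joint_pos().round(2))
E
```

```text
[ 608.98800594 -123.24972101  160.15183506] 18.05
[-0.04696857  0.63304403  0.26229027  1.81959378 -0.23499467  0.71924961
 -2.44812717]
[ 609.98614344 -123.07861523  103.10848407] [ 0.15921348 -0.33884923 -0.20783171]
18.9833 [ 0.01  0.71  0.26  1.64 -0.23  0.82 -2.42]
```

View pics/l2.png

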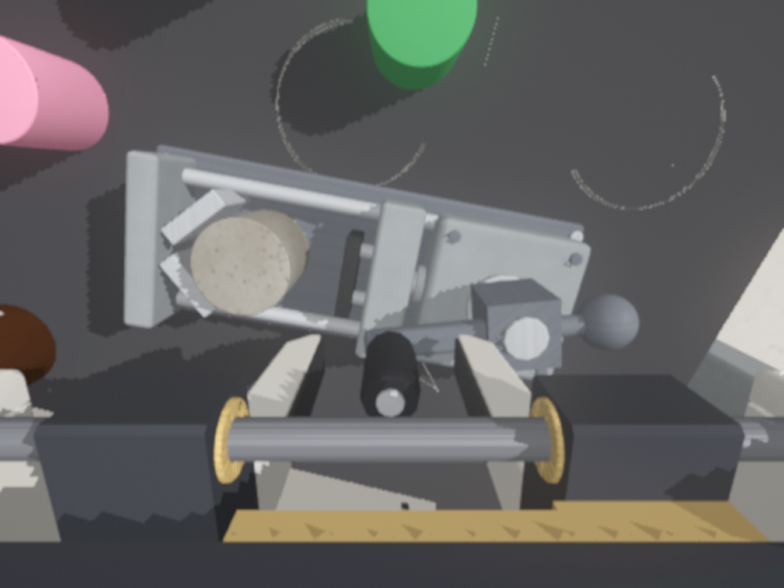

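View pics/l3.png

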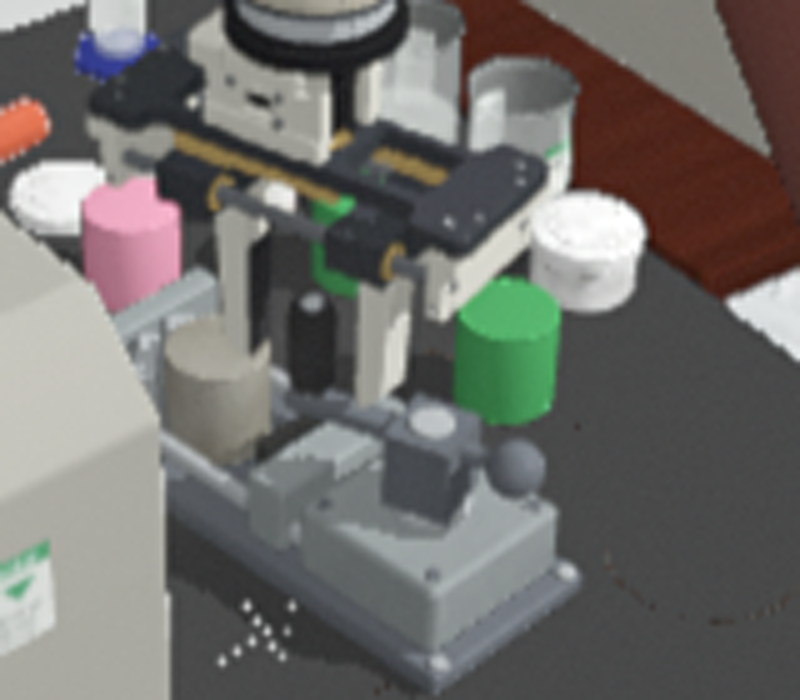

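```bash
python3 - <<'E'
from w import *
gripper_to(0.0,25); wait(0.1); print(read_finger_gap(),read_tcp_pos(),read_t(),ft(0))
a,r=ang(); print(np.rad2deg(a),r)
a0=np.deg2rad(25.9)
t0=read_t()
for k in range(1,7):
    a=a0-np.deg2rad(10)*k
    move_linear(pos(a),rate=100)
    aa,rr=ang(); print(round(np.rad2deg(a),1),round(np.rad2deg(aa),1),round(rr,1),np.round(ft(aa),1),round(read_tcp_pos()[2],1),round(read_t()-t0,2))
save(get_image("scene"),"m3.png",(240,120,400,260),5)
save(get_image("wrist"),"m1.png",None,1.4)
E
```

```text
0.23117375820985211 [ 609.34345927 -122.74296472  102.00383828] 19.725 (np.float64(-1.6202537496691691), np.float64(0.45169495083153555), np.float64(-0.12292910716024674))
25.832439692750697 60.48787949610622
15.9 15.3 60.4 [ 0.9 -0.   0.6] 102.1 0.26
5.9 5.4 60.3 [1.1 1.3 0. ] 102.0 0.52
-4.1 -4.7 60.3 [1.1 1.  0.6] 102.1 0.77
-14.1 -14.9 60.2 [1.9 1.5 0.8] 102.0 1.03
-24.1 -25.0 60.2 [ 1.1  1.2 -0.4] 102.1 1.29
-34.1 -35.0 60.2 [1.  1.3 0.1] 102.0 1.55
```

View pics/m3.png

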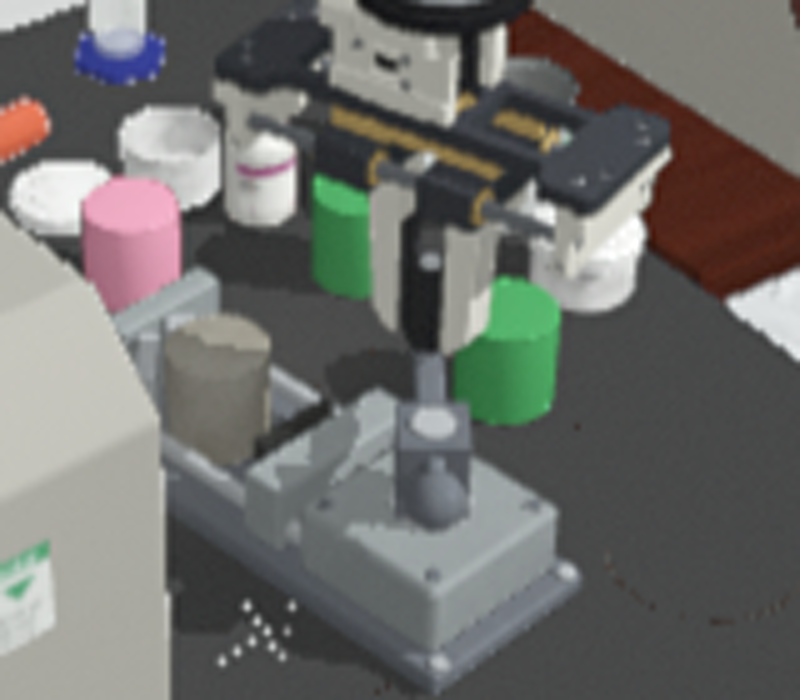

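View pics/m1.png

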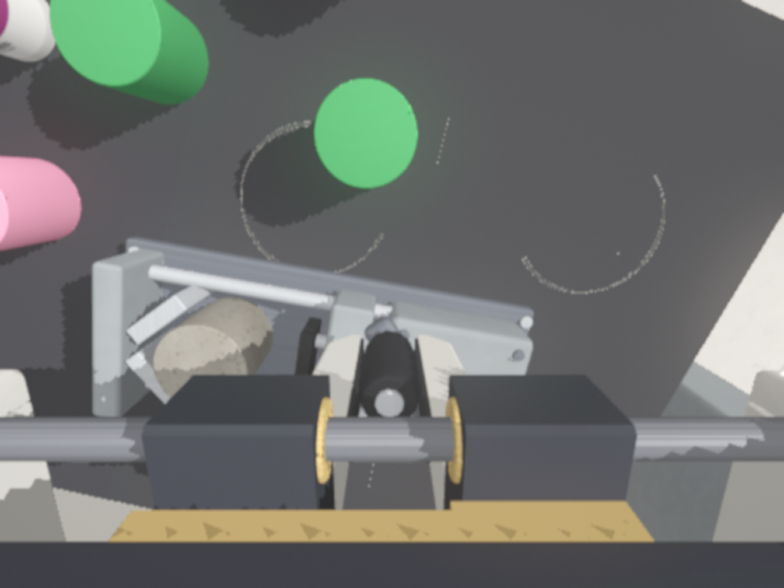

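```bash
python3 - <<'E'
from w import *
a0=np.deg2rad(25.9)
t0=read_t(); log=[]
for k in range(5,52):
    a=a0-np.deg2rad(15)*k
    move_linear(pos(a),rate=160)
    aa,rr=ang(); f=ft(aa); log.append(f)
    if k%6==0: print(15*k,round(np.rad2deg(aa),1),round(rr,1),np.round(f,1),round(read_tcp_pos()[2],1),round(read_t()-t0,2))
    if abs(f[0])>7 or abs(f[1])>12 or abs(f[2])>12: print("STOP",k,f); break
print("end",15*k,np.rad2deg(ang()[0]),read_t(),np.mean(log,0),np.min(log,0),np.max(log,0),read_finger_gap())
save(get_image("scene"),"n3.png",(240,120,400,260),5)
save(get_image("wrist"),"n1.png",None,1.4)
E
```

```text
90 -64.5 60.0 [0.2 0.6 0.1] 102.0 0.5
180 -154.1 59.7 [-0.2 -0.6 -0.3] 102.0 2.0
270 116.3 60.0 [0.4 0.3 0.8] 101.9 3.5
360 25.7 60.2 [1.2 0.6 0.6] 102.1 5.0
450 -64.5 60.0 [0.8 1.3 0.5] 102.0 6.5
540 -154.2 59.7 [-0.  -0.9 -0.4] 101.9 8.0
630 116.2 60.0 [-0.3 -0.3  0.3] 101.9 9.5
720 25.7 60.3 [0.3 0.7 0.3] 102.1 11.0
end 765 -19.621148809490585 33.125 [0.48221296 0.14156356 0.04041975] [-0.4027414  -2.36826685 -1.7508369 ] [1.69667017 1.84013421 1.23626267] 0.23389447427148916
```

View pics/n3.png

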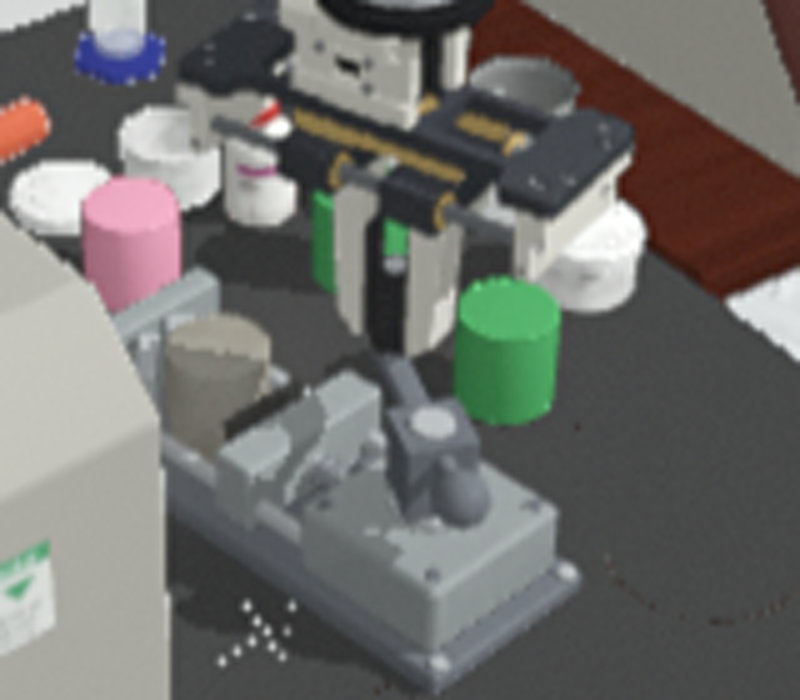

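View pics/n1.png

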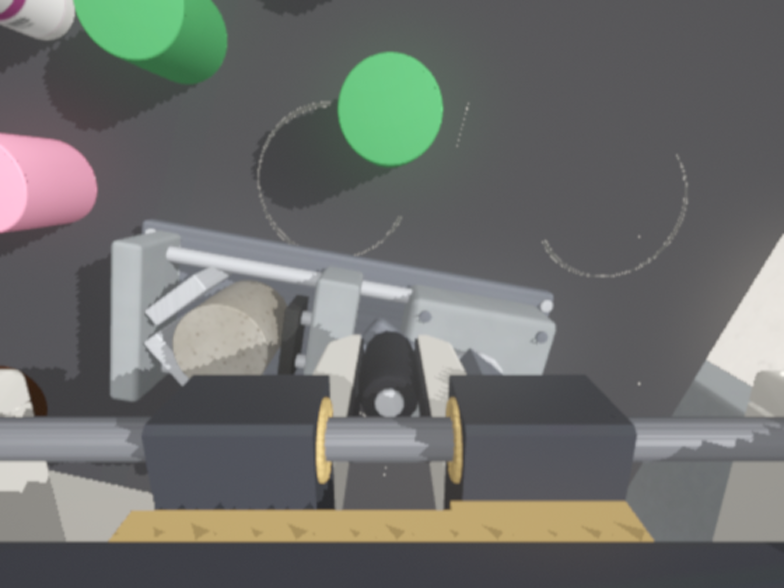

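```bash
python3 - <<'E'
from w import *
a0=np.deg2rad(25.9); turn=765.
t0=read_t(); log=[]; fl=[]
while turn<1260 and read_t()<58:
    turn+=4
    a=a0-np.deg2rad(turn)
    move_linear(pos(a),rate=70)
    aa,rr=ang(); f=ft(aa); lag=np.rad2deg((aa-a+np.pi)%(2*np.pi)-np.pi)
    log.append((turn,*np.round(f,1),round(lag,1),round(rr,1)))
    if f[0]>4 or abs(f[1])>12 or abs(f[2])>12: print("STOP"); break
print(read_t()-t0,len(log),read_t()); print(*log[::8],sep="\n"); print("last",*log[-5:],sep="\n")
open("turn.txt","w").write(str(turn))
E
```

```text
25.0 100 58.225
(769.0, np.float64(2.0), np.float64(1.6), np.float64(0.6), np.float64(0.7), np.float64(60.2))
(801.0, np.float64(1.6), np.float64(0.7), np.float64(0.8), np.float64(-0.7), np.float64(60.0))
(833.0, np.float64(1.8), np.float64(0.1), np.float64(-0.5), np.float64(-0.5), np.float64(59.9))
(865.0, np.float64(2.0), np.float64(-2.8), np.float64(-2.2), np.float64(-0.4), np.float64(59.9))
(897.0, np.float64(1.9), np.float64(-4.2), np.float64(-3.3), np.float64(0.6), np.float64(59.8))
(929.0, np.float64(1.7), np.float64(-4.0), np.float64(-4.8), np.float64(1.7), np.float64(59.8))
(961.0, np.float64(2.6), np.float64(-4.0), np.float64(-3.4), np.float64(0.9), np.float64(60.0))
(993.0, np.float64(2.2), np.float64(-3.9), np.float64(-2.2), np.float64(0.2), np.float64(60.2))
(1025.0, np.float64(0.5), np.float64(-2.0), np.float64(-0.1), np.float64(-0.3), np.float64(60.3))
(1057.0, np.float64(2.5), np.float64(0.2), np.float64(-0.0), np.float64(-0.5), np.float64(60.3))
(1089.0, np.float64(2.6), np.float64(0.6), np.float64(0.9), np.float64(-0.6), np.float64(60.3))
(1121.0, np.float64(2.6), np.float64(1.8), np.float64(-0.6), np.float64(-0.7), np.float64(60.2))
(1153.0, np.float64(2.5), np.float64(1.7), np.float64(0.8), np.float64(-0.7), np.float64(60.1))
last
(1149.0, np.float64(1.9), np.float64(1.6), np.float64(1.0), np.float64(-0.7), np.float64(60.1))
(1153.0, np.float64(2.5), np.float64(1.7), np.float64(0.8), np.float64(-0.7), np.float64(60.1))
(1157.0, np.float64(2.4), np.float64(0.9), np.float64(1.3), np.float64(-0.7), np.float64(60.0))
(1161.0, np.float64(2.0), np.float64(1.6), np.float64(1.1), np.float64(-0.7), np.float64(60.1))
(1165.0, np.float64(1.3), np.float64(1.6), np.float64(0.6), np.float64(-0.7), np.float64(60.1))
```

```bash
python3 - <<'E'
from w import *
a0=np.deg2rad(25.9); turn=1165.
def step(d,rate):
    global turn
    turn+=d; a=a0-np.deg2rad(turn); move_linear(pos(a),rate=rate)
    aa,rr=ang(); f=ft(aa); print(round(turn,1),np.round(f,1),round(np.rad2deg((aa-a+np.pi)%(2*np.pi)-np.pi),1),round(rr,1),round(read_t(),2)); return f
st=0
while read_t()<64.5:
    f=step(4 if st==0 else 1.0, 70 if st==0 else 30)
    if f[0]>4 and st==0: st=1
    if f[0]>=11.5: st=2; break
    if abs(f[1])>25 or abs(f[2])>25: break
print("st",st,turn,read_t())
open("turn.txt","w").write(str(turn))
E
```

```text
1169.0 [2.4 1.  0.6] -0.6 60.0 58.48
1173.0 [1.7 0.7 0.6] -0.6 60.0 58.73
1177.0 [ 1.  -0.   1.1] -0.6 60.0 58.98
1181.0 [2.  0.1 1.3] -0.6 60.0 59.23
1185.0 [ 2.3 -0.1  0.9] -0.6 60.0 59.48
1189.0 [ 2.9 -0.5  0.6] -0.6 60.0 59.73
1193.0 [ 2.7 -0.2  0.7] -0.6 60.0 59.98
1197.0 [ 4.4 -0.5 -0.6] 0.5 59.8 60.23
1198.0 [ 4.3 -0.6 -0.7] 1.0 59.8 60.48
1199.0 [ 5.8 -0.7 -0.7] 1.6 59.8 60.73
1200.0 [ 6.9 -0.9 -2.1] 2.2 59.7 60.98
1201.0 [ 6.1 -0.8 -2.2] 2.7 59.7 61.23
1202.0 [ 7.6 -0.4 -2.6] 3.3 59.6 61.48
1203.0 [ 8.8 -1.1 -4.2] 3.8 59.6 61.73
1204.0 [10.7 -0.7 -4.1] 4.4 59.5 61.98
1205.0 [ 9.6 -0.6 -3.6] 4.9 59.5 62.23
1206.0 [11.8 -1.  -3.9] 5.4 59.4 62.48
st 2 1206.0 62.475
```

```bash
python3 - <<'E'
from w import *
import w
a0=np.deg2rad(25.9); turn=1206.
def go(turn,z,rate):
    a=a0-np.deg2rad(turn); p=pos(a); p[2]=z; move_linear(p,rate=rate)
    aa,rr=ang(); print(turn,np.round(ft(aa),1),round(np.rad2deg(aa),1),read_tcp_pos().round(1),round(read_t(),2)); return ft(aa)
go(1207,100.5,30)
f=go(1208,100.5,30)
wait(0.15); print(np.round(ft(ang()[0]),1))
go(1199.5,101,60)
gripper_to(0.45); 
p=read_tcp_pos(); print(p,read_t(),read_wrist_force())
move_linear([p[0],p[1],165],rate=200)
print(read_t(),read_wrist_force().round(1))
save(get_image("scene"),"o3.png",(240,120,400,260),5)
save(get_image("wrist"),"o1.png",None,1.4)
E
```

```text
1207 [10.5 -1.1 -0.2] -94.6 [ 550.1 -208.6  102.5] 62.73
1208 [11.9 -0.9 -1.7] -95.1 [ 549.6 -208.5  102.6] 62.98
[12.4 -1.3 -0.4]
1199.5 [ 5.4 -1.3  3.1] -91.9 [ 552.9 -209.2  101.9] 63.42
[ 550.03413144 -209.10045772  100.50186896] 64.0 [-0.03263425  0.1474769  -0.32689742]
64.4667 [-0.4 -0.1  0.1]
```

View pics/o3.png

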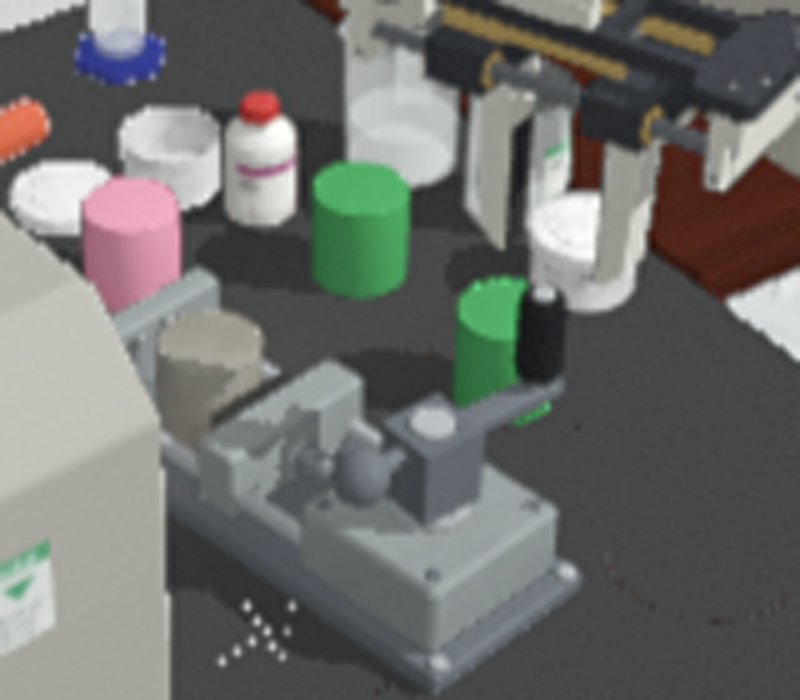

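View pics/o1.png

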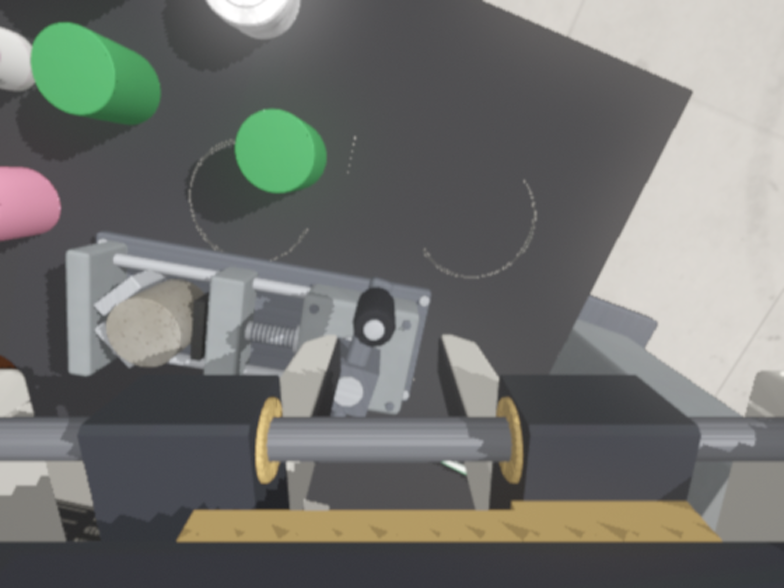

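```bash
python3 - <<'E'
from h import *
print(read_t()); job_done(); print(read_t())
E
```

```text
64.5667
the job is handed in; nothing more can be done
the job is handed in; nothing more can be done
```

I fitted the crank onto the square shaft, wound the clamp closed against its stop, let go, and handed the job in at 64.6 s of the 72 s.

- **Fitting:** the crank slid down the shaft with no resistance and touched the collar at about 6 N. The hub's top appears at the same spot in the scene picture before and after winding, so it looks fully seated.
- **Winding:** I gripped the freely spinning knob and wound clockwise about 3.3 turns. The push stayed at about 1–3 N until I felt the stop.
- **Drawing up:** I pushed to 12.4 N at the knob, with a highest reading of 12.4 N. The crank gave about 4 degrees past the stop, roughly what the sprung coupling should allow at that push. I then eased back, opened the fingers and rose clear; the wrist force afterwards read about 0.4 N or less.
- **Last pictures:** they show the pad against the upright core. The robot was clear of the crank, and the parts of the bench in view looked undisturbed.

Two things disagreed along the way:

- The wrist camera's calibration was about 2 mm off sideways. I corrected for it before fitting.
- While drawing up, the tool briefly pulled upward on the knob with about 4 N, so I lowered the target slightly. The hub showed no lift in the picture taken afterwards.

I could not measure the jaw reading or the pad's force on the core directly. Both are judged from the felt stop and the pictures, and handing in gave no verdict.

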